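# Close the seed tin and bar its lid against mice

### The job

Put the knobbed lid on the open seed tin so that it sits right down and level on the rim, then lay the long square wooden bar across above it, resting level in the notches of both uprights, so that mice cannot lift the lid. Set both down without dropping them and leave the other things on the bench where they are.

Things in the scene. Friction and masses are not known exactly. Their poses are not given: they have to be found in the camera images.
- stand: Fixed plywood board 230 x 112 x 15 mm on the bench with a round open steel tin at its middle and a notched wooden upright on either side. Origin: centre of its underside, under the tin's axis; x through both uprights, z up. Uprights: centres 85 mm either way along x, 18 mm thick in x, 46 mm wide in y, prong tips 150 mm above the bench
- tin_rim (a point): Centre of the tin's open mouth, at rim height, 90 mm above the bench; axes as the stand. The tin is 90 mm across outside, narrowing over its top 8 mm to 84 mm at the rim; paper seed packets stand inside below the rim
- notch_near (a point): Middle of the notch floor of the upright at stand x = -85 mm (nearer the robot), 127 mm above the bench. The notch is open along the stand's x; its floor is flat, 22 mm wide in y, its sides flare to about 34 mm at the mouth 23 mm higher
- notch_far (a point): The same for the equal notch of the upright at stand x = +85 mm, 127 mm above the bench
- lid: The tin's loose steel lid, right way up: 103 mm across, top plate 3.5 mm thick, skirt reaching 14 mm below it (96 mm across inside: 3 mm play round the tin), dark wooden knob 24 mm across, 22 mm tall. 110 g. Origin: centre of the skirt's lower edge, z up; plate underside at z = 14 mm, upper face 17.5, knob top 39.5. Seated, its origin is 14 mm below the rim
- lid_knob (a point): Middle of the lid's knob, 28.5 mm above the lid's origin
- bar: Loose square wooden bar 250 x 18 x 18 mm, about 70 g, lying on the bench. Origin: centre of its underside; x along its length, z up
- bar_center (a point): Centre of the bar, 9 mm above its underside. In the notches it is 136 mm above the bench
- jar_lid: Bystander: smaller knobless steel jar lid, 68 mm across, 13 mm tall; origin centre of underside
- dibber: Bystander: short wooden T-handled dibber with a tapered tip, about 155 mm long, 80 mm over the handle, 18 mm thick, lying flat; origin on its underside 63 mm from the handle's end, x towards the tip
- pot: Bystander: empty clay pot 100 mm across, 85 mm tall; origin centre of underside
- bottle: Bystander: green bottle 70 mm across, 170 mm tall; origin centre of underside
- mug: Bystander: white mug 80 mm across, 90 mm tall; origin centre of underside
- trowel: Bystander: flat trowel with wooden handle, lying; origin on its underside

How it is judged:
On the way, in this order (a step that is already met when the one before it is completed fails the run):
1. the lid sits fully down on the tin (within 3 mm in height), level within 0.05 rad (3 degrees), and is let go (horizontal distance between lid and tin_rim below 0.006 m and z of lid in the frame of tin_rim between -0.017 and -0.011 m and angle between lid's own z axis and vertical below 0.05 rad and contact force between lid and the fingers below 0.05 N), for 0.2 s.
2. the bar rests level in both notches above the lid (x of bar_center in the frame of stand between -0.02 and 0.02 m and y of bar_center in the frame of stand between -0.006 and 0.006 m and z of bar_center in the frame of stand between 0.132 and 0.14 m and angle between the x axis of bar and the x axis of stand, either way round below 0.06 rad and angle between bar's own x axis and vertical between 1.5408 and 1.6008 rad), for 0.2 s.
At the end, for the whole second after the job is handed in: Lid fully down on the tin within 3 mm, centred within 6 mm, level within 0.05 rad. Bar on both notch floors within 4 mm, level within 0.03 rad, along the uprights' line within 0.06 rad, its centre within 6 mm of that line and 20 mm of the middle between the uprights. Both at rest (under 20 mm/s) (all of step 2 and horizontal distance between lid and tin_rim below 0.006 m and z of lid in the frame of tin_rim between -0.017 and -0.011 m and angle between lid's own z axis and vertical below 0.05 rad and linear speed of each of lid, bar below 0.02 m/s); the robot touches nothing.
It fails at once if the lid is dropped: it moves faster than 0.5 m/s while the fingers do not touch it (a free fall of about 13 mm) (linear speed of lid above 0.5 m/s and contact force between lid and the fingers below 0.05 N).
It fails at once if the bar is dropped: it moves faster than 0.5 m/s while the fingers do not touch it (a free fall of about 13 mm) (linear speed of bar above 0.5 m/s and contact force between bar and the fingers below 0.05 N).
It fails at once if a bystander (jar lid, dibber, pot, bottle, mug or trowel) is moved more than 25 mm (distance of any of jar_lid, dibber, pot, bottle, mug, trowel from where it was at the start of the episode above 0.025 m).
It also fails if it takes over 61 s, if anything falls off the work surface, if the arm or the gripper's body presses on something with over 40 N, if the wrist force passes 120 N, or if a joint passes its speed limit or range.

### The arm

A 7-joint arm with a two-finger parallel gripper is mounted at the origin on the work surface. World frame = base frame: x ahead of the robot, y to its left, z up, the work surface at z = 0. Lengths are in m, angles in rad, forces in N, time in s.
With the tool pointing down it reaches from about 0.4 to 0.9 m from the base axis. Payload 5.5 kg.
Tool frame: the origin (TCP) lies between the finger pads; the fingertips stand 22 mm ahead of it and the grasp point (between the pads) lies 3 mm ahead of it; z points along the fingers, y is the line along which they close (so a half turn about z gives the same grasp; the last joint's range is limited). The gripper opens to 85 mm and grips with 20 to 120 N. Pads are 22 mm wide; open, the fingers measure 114 mm over their backs; the gripper's body (76 mm by 85 mm) begins 54 mm behind the grasp point. The pads swing forward as they close: fully open they stand 13 mm farther back than shut.
Start: joints at [-1.063, 0.501, -0.427, 1.55, 0.221, 1.138, -0.21], TCP at [0.157, 0.631, 0.231] pointing down, gripper open.
Joint ranges: [-2.88, 2.88], [-0.31, 2.03], [-1.54, 1.56], [0.2, 2.42], [-1.41, 4.55], [0.19, 2.02], [-2.57, 2.57]. Speed limits (rad/s): [2.57, 2.57, 3.14, 3.14, 3.14, 3.14, 3.14].

### API

Orientations are given as a unit quaternion [x, y, z, w].
In Python, from bench import manip gives the robot as it stands.
- The arm moves only by the tool carry_out, never from a script. Its argument "plan" is a list of rows, each an object of numbers: "tx", "ty", "tz": the shift along the world's x, y, z in cm; "rx", "ry", "rz": the turn, a rotation vector about the world's x, y, z in rad; "claw": the finger opening in cm, from 0 to 8.54. In form: [{"tx": .., "ty": .., "tz": .., "rx": .., "ry": .., "rz": .., "claw": ..}, ...]. A call has 1 to 12 rows; each row is the pose to reach, as a shift and turn from the pose commanded when the call began; what a row does not reach only later rows make up. A row lasts 1/12 s, in which the tool goes at most 41.7 mm and 7.16 degrees, less where a joint would pass 70% of its speed; a pose out of reach is approached as far as the arm can. A call with a gripper value outside its range is refused whole. The fingers move at their own pace and stop on an object; "force" is the grip in N (left out, the last holds). Time passes only in rows, so rows that repeat a pose let the fingers close. It gives the time, the measured TCP pose, the force, the opening and the grip force at its end, in the units of the state.
- manip.sense(): the state, without advancing time (a new reading comes with each control period).
- manip.capture(name): name is "scene" or "top"; returns (picture, depth): 480x640x3 uint8, red, green, blue; 480x640 float32, m along the optical axis (not along the pixel's ray), 0 where there is no reading.
- manip.get_calibration(name): a dict with "camera_matrix" (3x3 intrinsics, pixels), "world_to_cam" (4x4, takes a point from world to camera coordinates). Camera axes: x right, y up, looking along -z (the intrinsics and any distortion apply to the point x, -y, -z); pixel columns grow to the right and rows downward; lengths in m; the calibration is good to about 2 mm. A picture is of the moment at which its call begins. get_calibration takes no time and is no camera call.
- manip.sign_off(): hands the job in; it is judged then, once.
Trained networks look in the newest picture that a camera, given by its name, has taken for a name from the list of things; names that differ only in an ending like _2 or _b are one class to them, and where a whole thing is asked for, a point or a joint stands for the part that bears it (a point fixed in the world has none). Each returns a list of dicts, best first, with "confidence" (0 to 1); they miss things now and then, are a little off and sometimes report something else, mostly with a low value. They report only what shows in the picture. A call takes as long as a camera call.
- manip.masks_of(camera, label): "region" (480x640 bool, what is visible of it) and "box" ([left, top, right, bottom] in pixels, round what is visible of it).
The state is a dict: "time_s": time; "joints": joint angles; "joint_velocities": joint speeds; "tau": joint torques, N m; "eef_pos": TCP position; "tool_rot": TCP orientation; "wrist_force": force on the tool from outside, world axes, zero at the start; "ft_torque": the same for the moment, N m; "width": finger opening in m; "gripper_force": force on a finger pad.
Only numpy, scipy, OpenCV 4.12 (cv2) and the standard library are available. Lean on these libraries where they do the work, as an engineer would, in place of code of your own. Each camera call takes 0.05 s, during which the arm holds its last target. There are 200 camera calls.

## Working session

There is one attempt and no reset: what is moved stays moved. The work goes in short steps, Python scripts to look and compute and a tool call to move; the robot and the scene stay as the last step left them, time stands still between calls to the robot, and variables do not carry over. Pictures are saved under pics/ and viewed, at most 10 in all, crops included, and the job is handed in when it is done.

Besides the shell and the picture viewer there is one more tool, called after ">>>" as name(argument=value, ...), one argument or row to a line, values as JSON. carry_out: Moves the arm, as the interface text tells. Its arguments: {"type":"object","properties":{"plan":{"type":"array"},"force":{"type":"number"}},"required":["plan"]}

```bash
ls; mkdir -p pics
cat > h.py <<'E'
import numpy as np, cv2
from bench import manip
def pts(cam, depth, mask=None):
    c=manip.get_calibration(cam); K=np.array(c["camera_matrix"]); T=np.linalg.inv(np.array(c["world_to_cam"]))
    m=(depth>0) if mask is None else (mask&(depth>0))
    v,u=np.nonzero(m); d=depth[v,u]
    p=np.c_[(u-K[0,2])/K[0,0]*d,-(v-K[1,2])/K[1,1]*d,-d,np.ones(len(d))]
    return (p@T.T)[:,:3]
E
python3 - <<'E'
from h import *
for n in("top","scene"):
    p,d=manip.capture(n); cv2.imwrite(f"pics/{n}0.png",p[:,:,::-1]); np.save(n+"_d.npy",d)
    c=manip.get_calibration(n); print(n,{k:(np.round(v,3).tolist() if not isinstance(v,str) else v) for k,v in c.items()})
    for l in("stand","lid","bar","jar_lid","dibber","pot","bottle","mug","trowel"):
        for r in manip.masks_of(n,l)[:2]:
            q=pts(n,d,r["region"]); 
            if len(q): print(n,l,round(r["confidence"],2),np.round(r["box"]).tolist(),np.round(np.median(q,0),3),np.round(np.percentile(q,2,0),3),np.round(np.percentile(q,98,0),3))
s=manip.sense();print(s)
E
```

```text
pics
top {'camera_matrix': [[469.785, 0.0, 319.058], [0.0, 469.785, 241.706], [0.0, 0.0, 1.0]], 'world_to_cam': [[-0.013, -1.0, -0.002, 0.003], [0.974, -0.013, 0.224, -0.589], [-0.224, 0.001, 0.975, -1.028], [0.0, 0.0, 0.0, 1.0]]}
top stand 0.98 [310.0, 226.0, 363.0, 332.0] [ 0.505 -0.047  0.016] [ 0.398 -0.103  0.01 ] [0.612 0.006 0.148]
top lid 0.97 [422.0, 280.0, 470.0, 326.0] [ 0.445 -0.302  0.017] [ 0.401 -0.35   0.003] [ 0.493 -0.257  0.039]
top bar 0.85 [194.0, 246.0, 212.0, 350.0] [0.463 0.269 0.016] [0.346 0.255 0.001] [0.583 0.283 0.021]
top jar_lid 0.67 [198.0, 177.0, 226.0, 202.0] [0.741 0.263 0.011] [0.71  0.233 0.003] [0.772 0.293 0.016]
top dibber 0.61 [419.0, 170.0, 454.0, 228.0] [ 0.747 -0.29   0.015] [ 0.654 -0.336 -0.001] [ 0.786 -0.269  0.02 ]
top pot 0.62 [94.0, 233.0, 151.0, 277.0] [0.572 0.478 0.043] [0.523 0.415 0.   ] [0.612 0.507 0.086]
top bottle 0.62 [504.0, 219.0, 558.0, 254.0] [ 0.589 -0.476  0.11 ] [ 0.565 -0.512  0.01 ] [ 0.625 -0.457  0.171]
top mug 0.73 [92.0, 298.0, 148.0, 333.0] [0.428 0.458 0.044] [ 0.39   0.402 -0.001] [0.464 0.508 0.09 ]
top tro
[... 1672 characters left out ...]
s': array([-1.06283773,  0.5008531 , -0.42703702,  1.55039341,  0.22080901,
        1.13825187, -0.21026414]), 'joint_velocities': array([-0.00210022, -0.00124003, -0.00183333, -0.00077387, -0.0005333 ,
        0.00125321,  0.00137487]), 'tau': array([-6.10506504e-04, -5.69369030e+01, -5.81075683e+00, -2.81346828e+01,
        1.27146897e-02,  1.67564263e-03,  4.48606954e-06]), 'eef_pos': array([0.1574578 , 0.63066736, 0.23054512]), 'tool_rot': array([ 1.22024506e-01,  9.92527086e-01,  6.28545356e-05, -1.42009179e-05]), 'wrist_force': array([ 0.03255279,  1.00462698, -0.19232944]), 'ft_torque': array([ 0.01319037,  0.01400135, -0.03538813]), 'gripper_force': 0.0, 'width': 0.08537870716504233}
```

```bash
cat > m.py <<'E'
from h import *
import sys
from scipy.optimize import least_squares
def rect(q,n):
    (c,s,a)=cv2.minAreaRect((q[:,:2]*1000).astype(np.float32)); print(n,"rect",np.round(c,1),np.round(s,1),round(a,2),"mean",np.round(q.mean(0)*1000,1),len(q))
def circ(q,n,r0):
    f=lambda p:np.hypot(q[:,0]-p[0],q[:,1]-p[1])-p[2]
    r=least_squares(f,[*q[:,:2].mean(0),r0],loss="soft_l1",f_scale=.002); print(n,"circle",np.round(r.x*1000,1),len(q))
def box(P,x0,x1,y0,y1,z0,z1): return P[(P[:,0]>x0)&(P[:,0]<x1)&(P[:,1]>y0)&(P[:,1]<y1)&(P[:,2]>z0)&(P[:,2]<z1)]
if __name__=="__main__":
  for n in("top","scene"):
    d=np.load(n+"_d.npy"); P=pts(n,d); print("==",n)
    rect(box(P,.3,.65,.2,.33,.013,.03),"bar")
    for s in(-1,1):
        q=box(P,.3,.65,.2,.33,.014,.03); q=q[(q[:,0]-.467)*s>.03]; print("  barhalf",np.round(np.median(q,0)*1000,1))
    q=box(P,.38,.52,-.37,-.24,.033,.05); rect(q,"knob"); q=box(P,.38,.52,-.37,-.24,.011,.025); rect(q,"lidtop")
    import cv2 as _c
    h=cv2.convexHull((q[:,:2]*1000).astype(np.float32))[:,0]/1000; circ(h,"lidhull",.05)
    rect(box(P,.36,.65,-.13,.04,.008,.022),"board")
    for a,b in((.38,.47),(.54,.64)): rect(box(P,a,b,-.11,.02,.135,.17),"upright")
    q=box(P,.44,.57,-.11,.02,.083,.096); circ(q,"rim",.042);
E
python3 m.py
python3 - <<'E'
import cv2
t=cv2.imread('pics/top0.png');s=cv2.imread('pics/scene0.png')
a=cv2.resize(t[160:400,80:570],(800,392));cv2.imwrite('pics/a.png',a)
b=cv2.resize(s[180:340,100:520],(800,305));cv2.imwrite('pics/b.png',b)
E
```

```text
== top
bar rect [465.2 269.8] [ 19.7 247.8] 86.19 mean [462.3 269.9  16.9] 783
  barhalf [389.8 274.4  17. ]
  barhalf [543.9 264.7  16.8]
knob rect [ 446.9 -304.3] [21.1 22.6] 0.59 mean [ 447.1 -303.8   37.9] 82
lidtop rect [ 447.6 -304.4] [101.4 101.6] 52.83 mean [ 447.2 -304.1   16.5] 1389
lidhull circle [ 447.5 -304.7   51.1] 41
board rect [507.8 -48. ] [230.1 112. ] 4.71 mean [498.9 -46.7  14.6] 3036
upright rect [423.2 -54.5] [18.  51.2] 3.68 mean [423.  -55.5 146.1] 105
upright rect [592.1 -40.7] [17.9 51.2] 5.35 mean [591.5 -41.4 145.6] 102
rim circle [507.5 -47.7  41.5] 221
== scene
bar rect [465.3 271.3] [ 18.5 250.4] 86.3 mean [476.  270.4  18.5] 346
  barhalf [391.1 276.5  18.7]
  barhalf [547.3 265.9  18.4]
knob rect [ 447.5 -303. ] [23.9 22.7] 35.26 mean [ 449.2 -302.3   39.1] 43
lidtop rect [ 448.5 -302.5] [105.9 102.2] 33.29 mean [ 454.9 -300.7   18.2] 557
lidhull circle [ 447.7 -303.    52.3] 28
board rect [509.3 -45.8] [237.  111.4] 4.7 mean [563.7 -43.2  15.7] 909
upright rect [423.5 -53.3] [21.9 51.7] 6.95 mean [426.3 -52.2 145.4] 62
upright rect [594.8 -39.6] [24.2 48.6] 2.37 mean [595.6 -39.  145.2] 73
rim circle [508.  -46.4  42. ] 127
```

View pics/a.png

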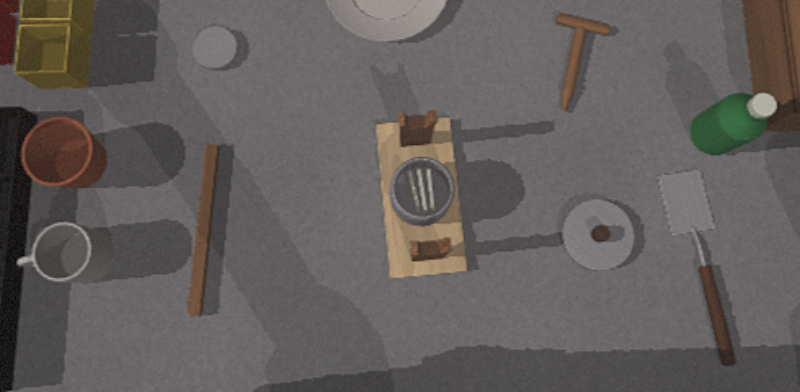

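View pics/b.png

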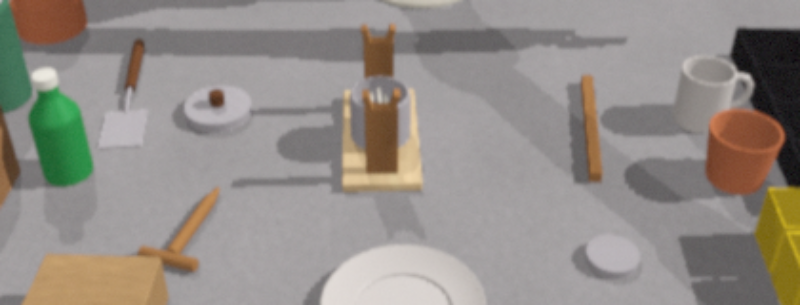

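>>> carry_out(
  plan=[
    {"tx": 2, "ty": -2, "tz": 0.5, "rz": 0.05, "claw": 8.5},
    {"tx": 5, "ty": -5, "tz": 1, "rz": 0.1, "claw": 8.5},
    {"tx": 8.5, "ty": -8, "tz": 2, "rz": 0.2, "claw": 8.5},
    {"tx": 11, "ty": -11, "tz": 2, "rz": 0.3, "claw": 8.5},
    {"tx": 14, "ty": -14, "tz": 2, "rz": 0.327, "claw": 8.5},
    {"tx": 17, "ty": -17, "tz": 2, "rz": 0.327, "claw": 8.5},
    {"tx": 20, "ty": -20, "tz": 2, "rz": 0.327, "claw": 8.5},
    {"tx": 23, "ty": -23, "tz": 2, "rz": 0.327, "claw": 8.5},
    {"tx": 26, "ty": -26, "tz": 2, "rz": 0.327, "claw": 8.5},
    {"tx": 29, "ty": -29, "tz": 2, "rz": 0.327, "claw": 8.5},
    {"tx": 31, "ty": -32, "tz": 2, "rz": 0.327, "claw": 8.5},
    {"tx": 32.3, "ty": -35.1, "tz": 2, "rz": 0.327, "claw": 8.5},
  ],
  force=40,
)

```text
invalid input
```

>>> carry_out(
  plan=[
    {"tx": 2, "ty": -2, "tz": 0.5, "rx": 0, "ry": 0, "rz": 0.05, "claw": 8.5},
    {"tx": 5, "ty": -5, "tz": 1, "rx": 0, "ry": 0, "rz": 0.1, "claw": 8.5},
    {"tx": 8, "ty": -8, "tz": 2, "rx": 0, "ry": 0, "rz": 0.2, "claw": 8.5},
    {"tx": 11, "ty": -11, "tz": 2, "rx": 0, "ry": 0, "rz": 0.3, "claw": 8.5},
    {"tx": 14, "ty": -14, "tz": 2, "rx": 0, "ry": 0, "rz": 0.327, "claw": 8.5},
    {"tx": 17, "ty": -17, "tz": 2, "rx": 0, "ry": 0, "rz": 0.327, "claw": 8.5},
    {"tx": 20, "ty": -20, "tz": 2, "rx": 0, "ry": 0, "rz": 0.327, "claw": 8.5},
    {"tx": 23, "ty": -23, "tz": 2, "rx": 0, "ry": 0, "rz": 0.327, "claw": 8.5},
    {"tx": 26, "ty": -26, "tz": 2, "rx": 0, "ry": 0, "rz": 0.327, "claw": 8.5},
    {"tx": 29, "ty": -29, "tz": 2, "rx": 0, "ry": 0, "rz": 0.327, "claw": 8.5},
    {"tx": 31, "ty": -32, "tz": 2, "rx": 0, "ry": 0, "rz": 0.327, "claw": 8.5},
    {"tx": 32.3, "ty": -35.1, "tz": 2, "rx": 0, "ry": 0, "rz": 0.327, "claw": 8.5},
  ],
  force=40,
)

```text
time_s: 2.0
eef_pos: [0.4833, 0.2772, 0.2507]
tool_rot: [-0.04, 0.999, 0.0, 0.001]
wrist_force: [0.6, -0.2, -0.3]
width: 0.0852
gripper_force: 0.0
```

>>> carry_out(
  plan=[
    {"tx": 0, "ty": -2, "tz": 0, "rx": 0, "ry": 0, "rz": 0, "claw": 8.5},
    {"tx": 0, "ty": -6, "tz": 0, "rx": 0, "ry": 0, "rz": 0, "claw": 8.5},
    {"tx": 0, "ty": -10, "tz": 0, "rx": 0, "ry": 0, "rz": 0, "claw": 8.5},
    {"tx": 0, "ty": -14, "tz": 0, "rx": 0, "ry": 0, "rz": 0, "claw": 8.5},
    {"tx": 0, "ty": -18, "tz": 0, "rx": 0, "ry": 0, "rz": 0, "claw": 8.5},
    {"tx": 0, "ty": -22, "tz": 0, "rx": 0, "ry": 0, "rz": 0, "claw": 8.5},
    {"tx": 0, "ty": -26, "tz": 0, "rx": 0, "ry": 0, "rz": 0, "claw": 8.5},
    {"tx": 0, "ty": -30, "tz": 0, "rx": 0, "ry": 0, "rz": 0, "claw": 8.5},
    {"tx": 0, "ty": -34, "tz": 0, "rx": 0, "ry": 0, "rz": 0, "claw": 8.5},
    {"tx": 0, "ty": -38, "tz": 0, "rx": 0, "ry": 0, "rz": 0, "claw": 8.5},
    {"tx": -1, "ty": -42, "tz": 0, "rx": 0, "ry": 0, "rz": 0, "claw": 8.5},
    {"tx": -2, "ty": -46, "tz": 0, "rx": 0, "ry": 0, "rz": 0, "claw": 8.5},
  ],
)

```text
time_s: 3.0
eef_pos: [0.4603, -0.1822, 0.2509]
tool_rot: [-0.041, 0.999, -0.0, 0.0]
wrist_force: [0.0, -0.2, -0.7]
width: 0.0851
gripper_force: 0.0
```

>>> carry_out(
  plan=[
    {"tx": -1, "ty": -4, "tz": 0, "rx": 0, "ry": 0, "rz": 0, "claw": 6},
    {"tx": -1.3, "ty": -8, "tz": -1, "rx": 0, "ry": 0, "rz": 0, "claw": 6},
    {"tx": -1.3, "ty": -11, "tz": -2, "rx": 0, "ry": 0, "rz": 0, "claw": 6},
    {"tx": -1.3, "ty": -12.4, "tz": -4, "rx": 0, "ry": 0, "rz": 0, "claw": 6},
    {"tx": -1.3, "ty": -12.4, "tz": -7, "rx": 0, "ry": 0, "rz": 0, "claw": 6},
    {"tx": -1.3, "ty": -12.4, "tz": -10, "rx": 0, "ry": 0, "rz": 0, "claw": 6},
    {"tx": -1.3, "ty": -12.4, "tz": -12, "rx": 0, "ry": 0, "rz": 0, "claw": 6},
    {"tx": -1.3, "ty": -12.4, "tz": -12, "rx": 0, "ry": 0, "rz": 0, "claw": 6},
    {"tx": -1.3, "ty": -12.4, "tz": -12, "rx": 0, "ry": 0, "rz": 0, "claw": 6},
    {"tx": -1.3, "ty": -12.4, "tz": -12, "rx": 0, "ry": 0, "rz": 0, "claw": 6},
  ],
)

```text
time_s: 3.83
eef_pos: [0.4485, -0.3048, 0.1318]
tool_rot: [-0.041, 0.999, -0.001, 0.001]
wrist_force: [-0.9, -0.2, 0.9]
width: 0.0602
gripper_force: 0.0
```

>>> carry_out(
  plan=[
    {"tx": -0.1, "ty": 0.1, "tz": -2, "rx": 0, "ry": 0, "rz": 0, "claw": 6},
    {"tx": -0.1, "ty": 0.1, "tz": -4.5, "rx": 0, "ry": 0, "rz": 0, "claw": 6},
    {"tx": -0.1, "ty": 0.1, "tz": -7, "rx": 0, "ry": 0, "rz": 0, "claw": 6},
    {"tx": -0.1, "ty": 0.1, "tz": -8.5, "rx": 0, "ry": 0, "rz": 0, "claw": 6},
    {"tx": -0.1, "ty": 0.1, "tz": -8.9, "rx": 0, "ry": 0, "rz": 0, "claw": 6},
    {"tx": -0.1, "ty": 0.1, "tz": -8.9, "rx": 0, "ry": 0, "rz": 0, "claw": 6},
    {"tx": -0.1, "ty": 0.1, "tz": -8.9, "rx": 0, "ry": 0, "rz": 0, "claw": 6},
  ],
)

```text
time_s: 4.42
eef_pos: [0.4479, -0.3042, 0.0432]
tool_rot: [-0.041, 0.999, -0.001, 0.001]
wrist_force: [0.2, 0.5, 1.2]
width: 0.0605
gripper_force: 0.0
```

>>> carry_out(
  plan=[
    {"tx": 0, "ty": 0, "tz": 0, "rx": 0, "ry": 0, "rz": 0, "claw": 4},
    {"tx": 0, "ty": 0, "tz": 0, "rx": 0, "ry": 0, "rz": 0, "claw": 3},
    {"tx": 0, "ty": 0, "tz": 0, "rx": 0, "ry": 0, "rz": 0, "claw": 2.6},
    {"tx": 0, "ty": 0, "tz": 0, "rx": 0, "ry": 0, "rz": 0, "claw": 2.2},
    {"tx": 0, "ty": 0, "tz": 0, "rx": 0, "ry": 0, "rz": 0, "claw": 1.5},
    {"tx": 0, "ty": 0, "tz": 0, "rx": 0, "ry": 0, "rz": 0, "claw": 1.5},
    {"tx": 0, "ty": 0, "tz": 0, "rx": 0, "ry": 0, "rz": 0, "claw": 1.5},
    {"tx": 0, "ty": 0, "tz": 0, "rx": 0, "ry": 0, "rz": 0, "claw": 1.5},
    {"tx": 0, "ty": 0, "tz": 0, "rx": 0, "ry": 0, "rz": 0, "claw": 1.5},
    {"tx": 0, "ty": 0, "tz": 0, "rx": 0, "ry": 0, "rz": 0, "claw": 1.5},
  ],
)

```text
time_s: 5.25
eef_pos: [0.4464, -0.3034, 0.0414]
tool_rot: [-0.041, 0.999, 0.0, -0.0]
wrist_force: [0.9, 0.4, 0.9]
width: 0.0151
gripper_force: 0.0
```

Run:
```python
from h import *
s=manip.sense(); print(s["width"],s["gripper_force"],s["eef_pos"])
p,d=manip.capture("scene"); p2,d2=manip.capture("top")
np.save("scene_d1.npy",d)
a=cv2.resize(p[160:280,150:300],(750,600)); cv2.imwrite("pics/c.png",a[:,:,::-1])
for n,dd in(("scene",d),("top",d2)):
    for r in manip.masks_of(n,"lid")[:1]:
        q=pts(n,dd,r["region"]); print(n,r["box"],np.percentile(q,2,0),np.percentile(q,98,0))
```

```text
0.01506740446635467 0.0 [ 0.4464386  -0.30337444  0.04143153]
scene [194.8, 225.4, 232.2, 250.2] [ 0.40377097 -0.35226727  0.00055129] [ 0.49832109 -0.25398244  0.04088525]
top [424.2, 278.7, 467.1, 326.7] [ 0.39868434 -0.33649584  0.00402669] [ 0.49534315 -0.25476877  0.02071397]
```

View pics/c.png

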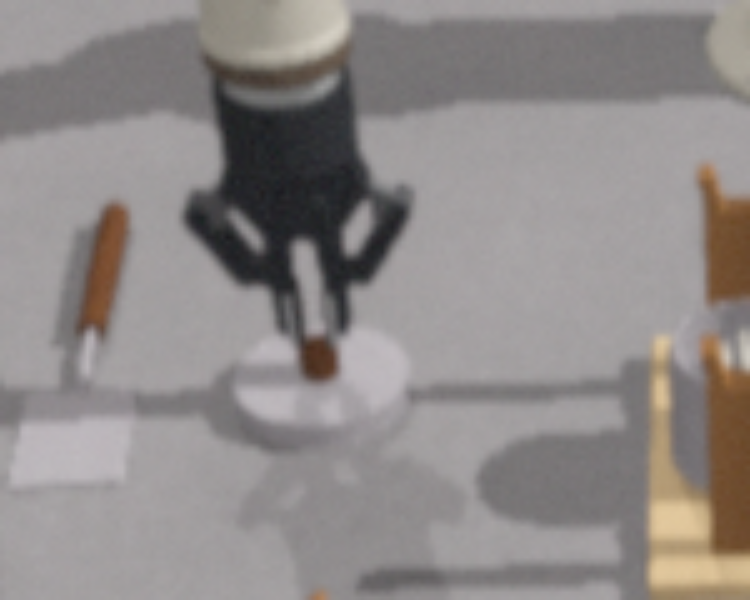

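Run:
```python
from h import *
d=np.load("scene_d1.npy"); P=pts("scene",d)
from m import box
q=box(P,.36,.53,-.37,-.24,.022,.14)
for z in np.arange(.022,.13,.006):
    a=q[(q[:,2]>=z)&(q[:,2]<z+.006)]
    if len(a): print(round(z,3),len(a),"x",np.round(np.percentile(a[:,0],[5,50,95])*1000),"y",np.round(np.percentile(a[:,1],[0,50,100])*1000))
```

```text
0.022 30 x [438. 456. 487.] y [-324. -294. -261.]
0.028 12 x [449. 456. 458.] y [-311. -304. -292.]
0.034 21 x [436. 452. 457.] y [-314. -305. -292.]
0.04 16 x [438. 450. 459.] y [-310. -302. -293.]
0.046 14 x [445. 454. 458.] y [-322. -303. -283.]
0.052 17 x [439. 455. 460.] y [-323. -294. -283.]
0.058 22 x [448. 455. 460.] y [-323. -310. -281.]
0.064 18 x [449. 452. 459.] y [-323. -310. -282.]
0.07 23 x [445. 453. 458.] y [-321. -291. -281.]
0.076 20 x [442. 454. 461.] y [-323. -309. -284.]
0.082 24 x [446. 455. 460.] y [-331. -312. -276.]
0.088 31 x [448. 457. 460.] y [-341. -293. -264.]
0.094 63 x [435. 455. 464.] y [-345. -313. -264.]
0.1 55 x [439. 455. 463.] y [-350. -314. -257.]
0.106 34 x [437. 458. 465.] y [-352. -302. -254.]
0.112 54 x [442. 460. 466.] y [-354. -312. -247.]
0.118 49 x [451. 459. 466.] y [-359. -308. -247.]
0.124 58 x [451. 459. 466.] y [-361. -297. -244.]
```

The picture shows the closed fingers at about (315,300) ending just above the knob at (318,358). Depth puts the fingertips at z≈43 mm, about 22 mm higher than the given geometry says. I'll open, go lower, and watch the force.

>>> carry_out(
  plan=[
    {"tx": 0, "ty": 0, "tz": 0.3, "rx": 0, "ry": 0, "rz": 0, "claw": 5},
    {"tx": 0, "ty": 0, "tz": 0.3, "rx": 0, "ry": 0, "rz": 0, "claw": 5},
    {"tx": 0, "ty": 0, "tz": 0.3, "rx": 0, "ry": 0, "rz": 0, "claw": 5},
    {"tx": 0, "ty": 0, "tz": 0.3, "rx": 0, "ry": 0, "rz": 0, "claw": 5},
    {"tx": 0, "ty": 0, "tz": 0, "rx": 0, "ry": 0, "rz": 0, "claw": 5},
    {"tx": 0, "ty": 0, "tz": -0.6, "rx": 0, "ry": 0, "rz": 0, "claw": 5},
    {"tx": 0, "ty": 0, "tz": -1.2, "rx": 0, "ry": 0, "rz": 0, "claw": 5},
    {"tx": 0, "ty": 0, "tz": -1.2, "rx": 0, "ry": 0, "rz": 0, "claw": 5},
    {"tx": 0, "ty": 0, "tz": -1.2, "rx": 0, "ry": 0, "rz": 0, "claw": 5},
  ],
)

```text
time_s: 6.2
eef_pos: [0.4459, -0.303, 0.0286]
tool_rot: [-0.041, 0.999, 0.0, -0.001]
wrist_force: [-0.8, -0.3, -1.4]
width: 0.05
gripper_force: 0.0
```

Run:
```python
from h import *
from m import box
p,d=manip.capture("scene"); P=pts("scene",d)
cv2.imwrite("pics/d.png",cv2.resize(p[180:260,170:270],(750,600))[:,:,::-1])
q=box(P,.36,.53,-.38,-.22,.015,.14)
for z in np.arange(.022,.09,.004):
    a=q[(q[:,2]>=z)&(q[:,2]<z+.004)]
    if len(a): print(round(z,3),len(a),"x",np.round(np.percentile(a[:,0],[5,50,95])*1000),"y",np.round(np.sort(a[:,1])*1000).astype(int).tolist())
```

```text
0.022 20 x [418. 456. 492.] y [-334, -330, -327, -326, -320, -312, -309, -306, -304, -304, -300, -300, -295, -292, -292, -290, -269, -263, -262, -256]
0.026 8 x [451. 455. 461.] y [-312, -304, -303, -300, -297, -296, -294, -292]
0.03 14 x [443. 455. 459.] y [-331, -311, -307, -307, -304, -302, -302, -299, -296, -296, -292, -292, -272, -272]
0.034 15 x [444. 454. 460.] y [-327, -327, -311, -310, -307, -304, -304, -298, -296, -295, -294, -293, -292, -292, -291]
0.038 34 x [438. 450. 458.] y [-337, -336, -332, -327, -327, -313, -312, -311, -311, -310, -309, -308, -308, -307, -307, -306, -304, -304, -303, -302, -302, -301, -301, -299, -298, -298, -298, -297, -295, -294, -275, -273, -272, -268]
0.042 17 x [440. 450. 462.] y [-338, -329, -328, -328, -327, -326, -307, -302, -302, -300, -294, -275, -272, -269, -269, -266, -265]
0.046 16 x [444. 454. 463.] y [-339, -338, -336, -335, -333, -331, -331, -328, -328, -328, -273, -272, -269, -266, -265, -263]
0.05 12 x [447. 453. 458.] y [-343, -335, -332, -328, -328, -328, -327, -277, -273, -271, -269, -265]
0.054 10 x [440. 452. 458.] y [-328, -3
[... 581 characters left out ...]
, -274, -274, -270, -266]
0.078 23 x [448. 455. 462.] y [-356, -353, -346, -342, -341, -339, -336, -333, -331, -328, -277, -270, -268, -267, -267, -265, -263, -262, -260, -260, -257, -257, -253]
0.082 33 x [437. 455. 464.] y [-354, -352, -349, -348, -348, -344, -343, -343, -338, -335, -333, -333, -331, -329, -275, -273, -271, -270, -270, -270, -268, -266, -265, -265, -264, -263, -261, -260, -260, -250, -250, -248, -247]
0.086 41 x [439. 454. 463.] y [-358, -357, -356, -355, -352, -352, -350, -349, -348, -348, -347, -345, -345, -345, -344, -343, -342, -339, -339, -335, -332, -326, -279, -276, -272, -270, -270, -268, -268, -267, -267, -267, -264, -258, -257, -256, -252, -251, -250, -248, -244]
```

View pics/d.png

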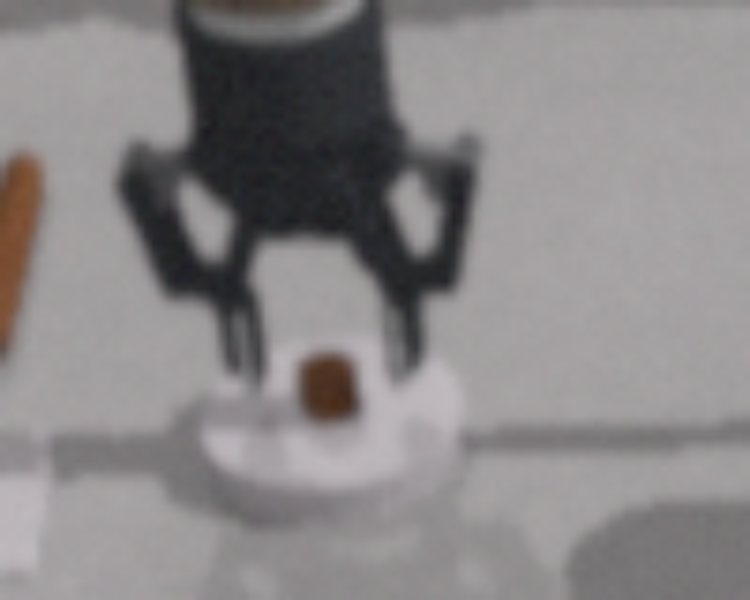

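>>> carry_out(
  plan=[
    {"tx": 0.1, "ty": -0.05, "tz": -0.5, "rx": 0, "ry": 0, "rz": 0, "claw": 5},
    {"tx": 0.1, "ty": -0.05, "tz": -0.9, "rx": 0, "ry": 0, "rz": 0, "claw": 5},
    {"tx": 0.1, "ty": -0.05, "tz": -0.9, "rx": 0, "ry": 0, "rz": 0, "claw": 5},
    {"tx": 0.1, "ty": -0.05, "tz": -0.9, "rx": 0, "ry": 0, "rz": 0, "claw": 3.5},
    {"tx": 0.1, "ty": -0.05, "tz": -0.9, "rx": 0, "ry": 0, "rz": 0, "claw": 2.6},
    {"tx": 0.1, "ty": -0.05, "tz": -0.9, "rx": 0, "ry": 0, "rz": 0, "claw": 2},
    {"tx": 0.1, "ty": -0.05, "tz": -0.9, "rx": 0, "ry": 0, "rz": 0, "claw": 1.5},
    {"tx": 0.1, "ty": -0.05, "tz": -0.9, "rx": 0, "ry": 0, "rz": 0, "claw": 1.5},
    {"tx": 0.1, "ty": -0.05, "tz": -0.9, "rx": 0, "ry": 0, "rz": 0, "claw": 1.5},
    {"tx": 0.1, "ty": -0.05, "tz": -0.9, "rx": 0, "ry": 0, "rz": 0, "claw": 1.5},
  ],
  force=50,
)

```text
time_s: 7.08
eef_pos: [0.4476, -0.304, 0.0208]
tool_rot: [-0.041, 0.999, -0.0, 0.0]
wrist_force: [-0.9, -0.3, 2.2]
width: 0.0223
gripper_force: 49.1
```

>>> carry_out(
  plan=[
    {"tx": 0, "ty": 0, "tz": 0.5, "rx": 0, "ry": 0, "rz": 0, "claw": 1.5},
    {"tx": 0, "ty": 0, "tz": 1.5, "rx": 0, "ry": 0, "rz": 0, "claw": 1.5},
    {"tx": 0, "ty": 0, "tz": 3, "rx": 0, "ry": 0, "rz": 0, "claw": 1.5},
    {"tx": 0, "ty": 0, "tz": 5, "rx": 0, "ry": 0, "rz": 0, "claw": 1.5},
    {"tx": 0, "ty": 0, "tz": 7, "rx": 0, "ry": 0, "rz": 0, "claw": 1.5},
    {"tx": 0, "ty": 0, "tz": 9, "rx": 0, "ry": 0, "rz": 0, "claw": 1.5},
    {"tx": 0, "ty": 0, "tz": 11, "rx": 0, "ry": 0, "rz": 0, "claw": 1.5},
    {"tx": 0, "ty": 0, "tz": 13, "rx": 0, "ry": 0, "rz": 0, "claw": 1.5},
    {"tx": 0, "ty": 0, "tz": 15, "rx": 0, "ry": 0, "rz": 0, "claw": 1.5},
    {"tx": 0, "ty": 0, "tz": 16.5, "rx": 0, "ry": 0, "rz": 0, "claw": 1.5},
    {"tx": 0, "ty": 0, "tz": 17, "rx": 0, "ry": 0, "rz": 0, "claw": 1.5},
    {"tx": 0, "ty": 0, "tz": 17, "rx": 0, "ry": 0, "rz": 0, "claw": 1.5},
  ],
)

```text
time_s: 8.08
eef_pos: [0.4484, -0.3044, 0.1925]
tool_rot: [-0.041, 0.999, -0.001, 0.001]
wrist_force: [0.7, 0.5, -1.4]
width: 0.022
gripper_force: 49.0
```

>>> carry_out(
  plan=[
    {"tx": 0.2, "ty": 0.8, "tz": 0, "rx": 0, "ry": 0, "rz": 0, "claw": 1.5},
    {"tx": 0.6, "ty": 2.5, "tz": 0, "rx": 0, "ry": 0, "rz": 0, "claw": 1.5},
    {"tx": 1.2, "ty": 5, "tz": 0, "rx": 0, "ry": 0, "rz": 0, "claw": 1.5},
    {"tx": 1.9, "ty": 8, "tz": 0, "rx": 0, "ry": 0, "rz": 0, "claw": 1.5},
    {"tx": 2.6, "ty": 11, "tz": 0, "rx": 0, "ry": 0, "rz": 0, "claw": 1.5},
    {"tx": 3.3, "ty": 14, "tz": 0, "rx": 0, "ry": 0, "rz": 0, "claw": 1.5},
    {"tx": 4, "ty": 17, "tz": 0, "rx": 0, "ry": 0, "rz": 0, "claw": 1.5},
    {"tx": 4.7, "ty": 20, "tz": 0, "rx": 0, "ry": 0, "rz": 0, "claw": 1.5},
    {"tx": 5.4, "ty": 23, "tz": 0, "rx": 0, "ry": 0, "rz": 0, "claw": 1.5},
    {"tx": 5.8, "ty": 24.8, "tz": 0, "rx": 0, "ry": 0, "rz": 0, "claw": 1.5},
    {"tx": 6, "ty": 25.6, "tz": 0, "rx": 0, "ry": 0, "rz": 0, "claw": 1.5},
    {"tx": 6, "ty": 25.6, "tz": 0, "rx": 0, "ry": 0, "rz": 0, "claw": 1.5},
  ],
)

```text
time_s: 9.08
eef_pos: [0.5069, -0.045, 0.1893]
tool_rot: [-0.043, 0.999, 0.001, -0.001]
wrist_force: [0.5, -0.6, -1.1]
width: 0.0219
gripper_force: 49.1
```

Run:
```python
from h import *
from m import box,circ,rect
s=manip.sense(); print(s["eef_pos"],s["width"],s["gripper_force"])
for n in("scene","top"):
    p,d=manip.capture(n); P=pts(n,d)
    if n=="scene": cv2.imwrite("pics/e.png",cv2.resize(p[120:300,220:400],(600,600))[:,:,::-1])
    for r in manip.masks_of(n,"lid")[:1]:
        q=pts(n,d,r["region"]); print(n,r["box"],np.percentile(q,2,0),np.percentile(q,98,0))
        q=q[(q[:,2]>.16)&(q[:,2]<.2)]
        h=cv2.convexHull((q[:,:2]*1000).astype(np.float32))[:,0]/1000; circ(h,"lidhull",.05)
        A=np.c_[q[:,:2],np.ones(len(q))]; t=q[:,2]>np.median(q[:,2])-.003
        print(np.linalg.lstsq(A[t],q[t,2],rcond=None)[0], np.median(q[t,2]))
```

```text
[ 0.50690598 -0.04499003  0.18932227] 0.021856553407374902 49.066725969314575
scene [280.6, 188.4, 320.1, 213.4] [ 0.47852607 -0.09160297  0.17372233] [0.55797056 0.00267808 0.20883642]
lidhull circle [509.7 -44.8  51.1] 24
[-0.00736682  0.00050713  0.19126861] 0.18714306732170438
```

View pics/e.png

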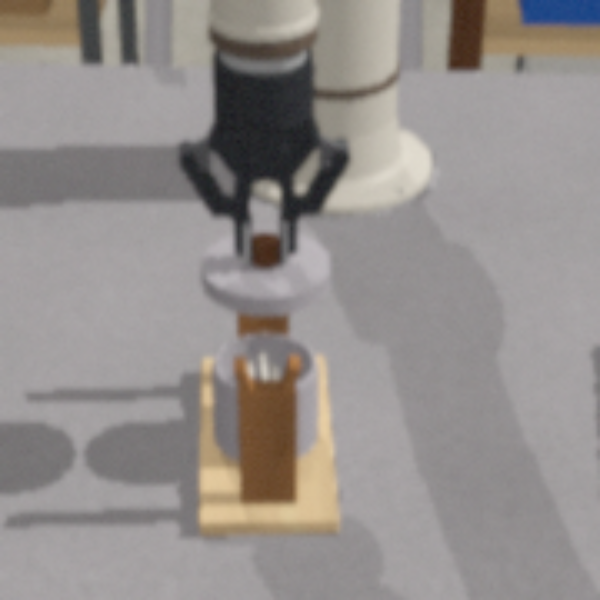

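>>> carry_out(
  plan=[
    {"tx": 0, "ty": 0, "tz": -1, "rx": 0, "ry": 0, "rz": 0, "claw": 1.5},
    {"tx": 0, "ty": 0, "tz": -2, "rx": 0, "ry": 0, "rz": 0, "claw": 1.5},
    {"tx": 0, "ty": 0, "tz": -3.5, "rx": 0, "ry": 0, "rz": 0, "claw": 1.5},
    {"tx": 0, "ty": 0, "tz": -4.5, "rx": 0, "ry": 0, "rz": 0, "claw": 1.5},
    {"tx": 0, "ty": 0, "tz": -5, "rx": 0, "ry": 0, "rz": 0, "claw": 1.5},
    {"tx": 0, "ty": 0, "tz": -5, "rx": 0, "ry": 0, "rz": 0, "claw": 1.5},
    {"tx": 0, "ty": 0, "tz": -5, "rx": 0, "ry": 0, "rz": 0, "claw": 1.5},
    {"tx": 0, "ty": 0, "tz": -5, "rx": 0, "ry": 0, "rz": 0, "claw": 1.5},
    {"tx": 0, "ty": 0, "tz": -5, "rx": 0, "ry": 0, "rz": 0, "claw": 1.5},
  ],
)

```text
time_s: 10.03
eef_pos: [0.5081, -0.0479, 0.1412]
tool_rot: [-0.041, 0.999, -0.0, 0.001]
wrist_force: [0.5, -0.5, -1.0]
width: 0.022
gripper_force: 49.0
```

Run:
```python
from h import *
from m import circ
s=manip.sense(); print(s["eef_pos"],s["wrist_force"])
for i in range(2):
  for n in("scene","top"):
    p,d=manip.capture(n)
    for r in manip.masks_of(n,"lid")[:1]:
        q=pts(n,d,r["region"]); z=np.median(q[:,2]); q=q[(q[:,2]>.115)&(q[:,2]<.145)]
        h=cv2.convexHull((q[:,:2]*1000).astype(np.float32))[:,0]/1000; print(n,z,len(q)); circ(h,"lidhull",.05)
s=manip.sense(); print(s["eef_pos"],s["wrist_force"])
```

```text
[ 0.50810771 -0.04787146  0.14115373] [ 0.51155573 -0.52054762 -1.00324207]
scene 0.13861389040358796 627
lidhull circle [510.  -47.   51.6] 30
scene 0.13846269105124553 636
lidhull circle [509.5 -47.2  51.7] 28Traceback (most recent call last):
  File "<stdin>", line 9, in <module>
TypeError: 'NoneType' object is not subscriptable
```

>>> carry_out(
  plan=[
    {"tx": -0.05, "ty": 0.05, "tz": -0.7, "rx": 0, "ry": 0, "rz": 0, "claw": 1.5},
    {"tx": -0.05, "ty": 0.05, "tz": -1.5, "rx": 0, "ry": 0, "rz": 0, "claw": 1.5},
    {"tx": -0.05, "ty": 0.05, "tz": -2.2, "rx": 0, "ry": 0, "rz": 0, "claw": 1.5},
    {"tx": -0.05, "ty": 0.05, "tz": -2.7, "rx": 0, "ry": 0, "rz": 0, "claw": 1.5},
    {"tx": -0.05, "ty": 0.05, "tz": -3.0, "rx": 0, "ry": 0, "rz": 0, "claw": 1.5},
    {"tx": -0.05, "ty": 0.05, "tz": -3.2, "rx": 0, "ry": 0, "rz": 0, "claw": 1.5},
    {"tx": -0.05, "ty": 0.05, "tz": -3.4, "rx": 0, "ry": 0, "rz": 0, "claw": 1.5},
    {"tx": -0.05, "ty": 0.05, "tz": -3.6, "rx": 0, "ry": 0, "rz": 0, "claw": 1.5},
    {"tx": -0.05, "ty": 0.05, "tz": -3.8, "rx": 0, "ry": 0, "rz": 0, "claw": 1.5},
    {"tx": -0.05, "ty": 0.05, "tz": -3.9, "rx": 0, "ry": 0, "rz": 0, "claw": 1.5},
    {"tx": -0.05, "ty": 0.05, "tz": -3.9, "rx": 0, "ry": 0, "rz": 0, "claw": 1.5},
  ],
)

```text
time_s: 11.35
eef_pos: [0.5069, -0.0474, 0.1014]
tool_rot: [-0.041, 0.999, 0.0, -0.0]
wrist_force: [0.9, -0.0, -0.5]
width: 0.0218
gripper_force: 49.0
```

>>> carry_out(
  plan=[
    {"tx": 0.05, "ty": 0, "tz": -0.1, "rx": 0, "ry": 0, "rz": 0, "claw": 1.5},
    {"tx": 0.05, "ty": 0, "tz": -0.2, "rx": 0, "ry": 0, "rz": 0, "claw": 1.5},
    {"tx": 0.05, "ty": 0, "tz": -0.3, "rx": 0, "ry": 0, "rz": 0, "claw": 1.5},
    {"tx": 0.05, "ty": 0, "tz": -0.4, "rx": 0, "ry": 0, "rz": 0, "claw": 1.5},
    {"tx": 0.05, "ty": 0, "tz": -0.45, "rx": 0, "ry": 0, "rz": 0, "claw": 1.5},
    {"tx": 0.05, "ty": 0, "tz": -0.45, "rx": 0, "ry": 0, "rz": 0, "claw": 1.5},
    {"tx": 0.05, "ty": 0, "tz": -0.45, "rx": 0, "ry": 0, "rz": 0, "claw": 1.5},
  ],
)

```text
time_s: 11.93
eef_pos: [0.5074, -0.0474, 0.097]
tool_rot: [-0.041, 0.999, 0.0, -0.0]
wrist_force: [0.2, -0.2, -1.0]
width: 0.0225
gripper_force: 49.0
```

>>> carry_out(
  plan=[
    {"tx": 0, "ty": 0, "tz": -0.1, "rx": 0, "ry": 0, "rz": 0, "claw": 1.5},
    {"tx": 0, "ty": 0, "tz": -0.15, "rx": 0, "ry": 0, "rz": 0, "claw": 1.5},
    {"tx": 0, "ty": 0, "tz": -0.15, "rx": 0, "ry": 0, "rz": 0, "claw": 1.5},
    {"tx": 0, "ty": 0, "tz": -0.15, "rx": 0, "ry": 0, "rz": 0, "claw": 1.5},
  ],
)

```text
time_s: 12.27
eef_pos: [0.5077, -0.0474, 0.0966]
tool_rot: [-0.041, 0.999, -0.0, 0.0]
wrist_force: [-4.1, -0.3, 8.5]
width: 0.0223
gripper_force: 50.2
```

>>> carry_out(
  plan=[
    {"tx": 0, "ty": 0, "tz": 0.1, "rx": 0, "ry": 0, "rz": 0, "claw": 2.2},
    {"tx": 0, "ty": 0, "tz": 0.1, "rx": 0, "ry": 0, "rz": 0, "claw": 3},
    {"tx": 0, "ty": 0, "tz": 0.1, "rx": 0, "ry": 0, "rz": 0, "claw": 4},
    {"tx": 0, "ty": 0, "tz": 0.1, "rx": 0, "ry": 0, "rz": 0, "claw": 5},
    {"tx": 0, "ty": 0, "tz": 0.1, "rx": 0, "ry": 0, "rz": 0, "claw": 5},
    {"tx": 0, "ty": 0, "tz": 0.1, "rx": 0, "ry": 0, "rz": 0, "claw": 5},
    {"tx": 0, "ty": 0, "tz": 1, "rx": 0, "ry": 0, "rz": 0, "claw": 5},
    {"tx": 0, "ty": 0, "tz": 3, "rx": 0, "ry": 0, "rz": 0, "claw": 5},
    {"tx": 0, "ty": 0, "tz": 6, "rx": 0, "ry": 0, "rz": 0, "claw": 5},
    {"tx": 0, "ty": 0, "tz": 9, "rx": 0, "ry": 0, "rz": 0, "claw": 5},
    {"tx": 0, "ty": 0, "tz": 12, "rx": 0, "ry": 0, "rz": 0, "claw": 5},
    {"tx": 0, "ty": 0, "tz": 13, "rx": 0, "ry": 0, "rz": 0, "claw": 5},
  ],
)

```text
time_s: 13.27
eef_pos: [0.51, -0.0475, 0.2307]
tool_rot: [-0.041, 0.999, -0.0, 0.004]
wrist_force: [-0.3, 0.5, -0.4]
width: 0.0502
gripper_force: 0.0
```

>>> carry_out(
  plan=[
    {"tx": -0.3, "ty": 2, "tz": 0, "rx": 0, "ry": 0, "rz": -0.02, "claw": 5},
    {"tx": -0.8, "ty": 6, "tz": 0, "rx": 0, "ry": 0, "rz": -0.05, "claw": 5},
    {"tx": -1.3, "ty": 10, "tz": 0, "rx": 0, "ry": 0, "rz": -0.1, "claw": 5},
    {"tx": -1.8, "ty": 14, "tz": 0, "rx": 0, "ry": 0, "rz": -0.147, "claw": 5},
    {"tx": -2.3, "ty": 18, "tz": 0, "rx": 0, "ry": 0, "rz": -0.147, "claw": 5},
    {"tx": -2.8, "ty": 22, "tz": 0, "rx": 0, "ry": 0, "rz": -0.147, "claw": 5},
    {"tx": -3.4, "ty": 26, "tz": 0, "rx": 0, "ry": 0, "rz": -0.147, "claw": 5},
    {"tx": -4, "ty": 30, "tz": -1, "rx": 0, "ry": 0, "rz": -0.147, "claw": 5},
    {"tx": -4.2, "ty": 31.8, "tz": -4, "rx": 0, "ry": 0, "rz": -0.147, "claw": 5},
    {"tx": -4.2, "ty": 31.8, "tz": -8, "rx": 0, "ry": 0, "rz": -0.147, "claw": 5},
    {"tx": -4.2, "ty": 31.8, "tz": -12, "rx": 0, "ry": 0, "rz": -0.147, "claw": 5},
    {"tx": -4.2, "ty": 31.8, "tz": -15, "rx": 0, "ry": 0, "rz": -0.147, "claw": 5},
  ],
)

```text
time_s: 14.27
eef_pos: [0.464, 0.2706, 0.073]
tool_rot: [0.032, 1.0, -0.001, -0.001]
wrist_force: [0.4, -0.0, 0.2]
width: 0.0499
gripper_force: 0.0
```

Run:
```python
from h import *
from m import box,circ,rect
for n in("scene","top"):
    p,d=manip.capture(n); P=pts(n,d); print(n)
    if n=="top": cv2.imwrite("pics/f.png",cv2.resize(p[210:350,180:380],(800,560))[:,:,::-1])
    q=box(P,.44,.575,-.115,.02,.088,.102)
    h=cv2.convexHull((q[:,:2]*1000).astype(np.float32))[:,0]/1000; circ(h,"lidhull",.05); print(np.median(q,0), np.linalg.lstsq(np.c_[q[:,:2],np.ones(len(q))],q[:,2],rcond=None)[0][:2])
    q=box(P,.44,.575,-.115,.02,.11,.125); rect(q,"knob")
    rect(box(P,.3,.65,.2,.33,.013,.025),"bar")
s=manip.sense();print(s["time_s"],s["eef_pos"],s["tool_rot"])
```

```text
scene
lidhull circle [508.2 -46.5  51.5] 26
[ 0.50727229 -0.04592336  0.09429488] [-0.00024872 -0.00023806]
knob rect [509.  -47.3] [20.1 19.1] 2.99 mean [509.9 -47.3 115.6] 44
bar rect [466.5 271.4] [ 19.1 254.6] 86.39 mean [477.3 270.3  18.4] 347
top
lidhull circle [507.6 -48.8  51. ] 41
[ 0.50615417 -0.04787073  0.0923877 ] [ 0.0002355  -0.00147322]
knob rect [507.3 -48.5] [20.  22.2] 88.33 mean [507.3 -48.6 114.7] 86
bar rect [486.1 268.3] [ 19.2 205.9] 86.07 mean [494.  267.3  16.8] 496
14.3667 [0.46121901 0.26814376 0.07063815] [ 0.0321029   0.99946957 -0.00289053 -0.00464995]
```

View pics/f.png

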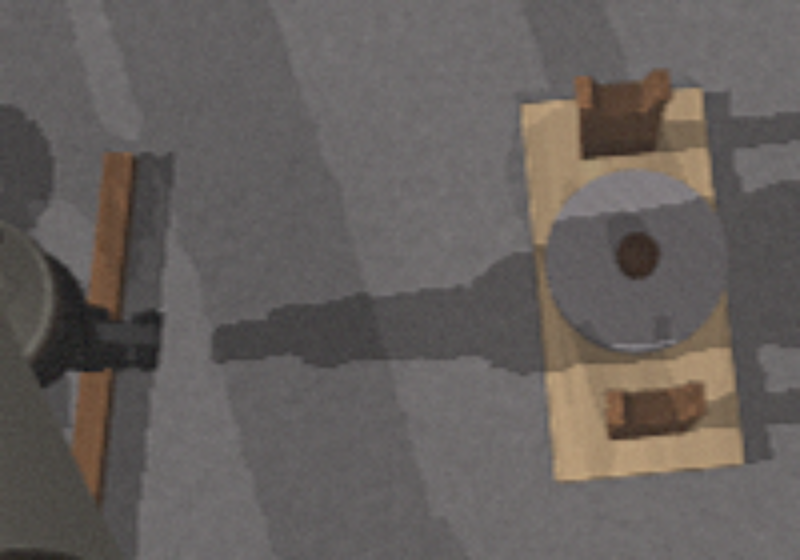

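>>> carry_out(
  plan=[
    {"tx": 0, "ty": 0, "tz": -1, "rx": 0, "ry": 0, "rz": 0, "claw": 5},
    {"tx": 0, "ty": 0, "tz": -2.5, "rx": 0, "ry": 0, "rz": 0, "claw": 5},
    {"tx": 0, "ty": 0, "tz": -4, "rx": 0, "ry": 0, "rz": 0, "claw": 5},
    {"tx": 0, "ty": 0, "tz": -5, "rx": 0, "ry": 0, "rz": 0, "claw": 5},
    {"tx": 0, "ty": 0, "tz": -5, "rx": 0, "ry": 0, "rz": 0, "claw": 5},
    {"tx": 0, "ty": 0, "tz": -5, "rx": 0, "ry": 0, "rz": 0, "claw": 5},
    {"tx": 0, "ty": 0, "tz": -5, "rx": 0, "ry": 0, "rz": 0, "claw": 5},
    {"tx": 0, "ty": 0, "tz": -5, "rx": 0, "ry": 0, "rz": 0, "claw": 5},
  ],
)

```text
time_s: 15.03
eef_pos: [0.4665, 0.2712, 0.0268]
tool_rot: [0.032, 0.999, 0.001, 0.001]
wrist_force: [-0.3, -0.2, -0.0]
width: 0.05
gripper_force: 0.0
```

Run:
```python
from h import *
from m import box
s=manip.sense();print(s["time_s"],s["eef_pos"],s["tool_rot"],s["wrist_force"])
p,d=manip.capture("scene"); P=pts("scene",d)
for lo,hi in((.2,.255),(.288,.33)):
    q=box(P,.42,.53,lo,hi,.008,.1); z=np.sort(q[:,2])[:10]; print(np.round(z,4),np.round(np.percentile(q[:,0],[5,95]),3), np.round(np.percentile(q[q[:,2]<.05][:,1],[2,98]),3))
```

```text
15.0333 [0.46650437 0.27118268 0.02681849] [3.24467184e-02 9.99472785e-01 6.26497885e-04 9.85257185e-04] [-0.28903618 -0.21340374 -0.00281377]
[0.0328 0.0357 0.0359 0.0366 0.038  0.0409 0.0415 0.0418 0.042  0.0421] [0.457 0.48 ] [0.234 0.245]
[0.0335 0.0353 0.0375 0.0387 0.039  0.039  0.0403 0.0404 0.0406 0.0409] [0.463 0.485] [0.295 0.309]
```

>>> carry_out(
  plan=[
    {"tx": -0.1, "ty": -0.05, "tz": -0.8, "rx": 0, "ry": 0, "rz": 0, "claw": 4},
    {"tx": -0.1, "ty": -0.05, "tz": -1.5, "rx": 0, "ry": 0, "rz": 0, "claw": 4},
    {"tx": -0.1, "ty": -0.05, "tz": -2, "rx": 0, "ry": 0, "rz": 0, "claw": 4},
    {"tx": -0.1, "ty": -0.05, "tz": -2, "rx": 0, "ry": 0, "rz": 0, "claw": 4},
    {"tx": -0.1, "ty": -0.05, "tz": -2, "rx": 0, "ry": 0, "rz": 0, "claw": 3},
    {"tx": -0.1, "ty": -0.05, "tz": -2, "rx": 0, "ry": 0, "rz": 0, "claw": 2.3},
    {"tx": -0.1, "ty": -0.05, "tz": -2, "rx": 0, "ry": 0, "rz": 0, "claw": 1.8},
    {"tx": -0.1, "ty": -0.05, "tz": -2, "rx": 0, "ry": 0, "rz": 0, "claw": 1},
    {"tx": -0.1, "ty": -0.05, "tz": -2, "rx": 0, "ry": 0, "rz": 0, "claw": 1},
    {"tx": -0.1, "ty": -0.05, "tz": -2, "rx": 0, "ry": 0, "rz": 0, "claw": 1},
    {"tx": -0.1, "ty": -0.05, "tz": -2, "rx": 0, "ry": 0, "rz": 0, "claw": 1},
  ],
)

```text
time_s: 16.0
eef_pos: [0.4647, 0.2704, 0.0058]
tool_rot: [0.032, 0.999, 0.0, 0.0]
wrist_force: [-0.3, 0.1, 2.1]
width: 0.0162
gripper_force: 50.1
```

>>> carry_out(
  plan=[
    {"tx": 0, "ty": 0, "tz": 0.5, "rx": 0, "ry": 0, "rz": 0, "claw": 1},
    {"tx": 0, "ty": 0, "tz": 1.5, "rx": 0, "ry": 0, "rz": 0, "claw": 1},
    {"tx": 0, "ty": 0, "tz": 3, "rx": 0, "ry": 0, "rz": 0, "claw": 1},
    {"tx": 0, "ty": 0, "tz": 5, "rx": 0, "ry": 0, "rz": 0, "claw": 1},
    {"tx": 0, "ty": 0, "tz": 7, "rx": 0, "ry": 0, "rz": 0.02, "claw": 1},
    {"tx": 0, "ty": 0, "tz": 9, "rx": 0, "ry": 0, "rz": 0.05, "claw": 1},
    {"tx": 0, "ty": 0, "tz": 11, "rx": 0, "ry": 0, "rz": 0.08, "claw": 1},
    {"tx": 0, "ty": 0, "tz": 13, "rx": 0, "ry": 0, "rz": 0.11, "claw": 1},
    {"tx": 0, "ty": 0, "tz": 15, "rx": 0, "ry": 0, "rz": 0.135, "claw": 1},
    {"tx": 0, "ty": 0, "tz": 17, "rx": 0, "ry": 0, "rz": 0.147, "claw": 1},
    {"tx": 0, "ty": 0, "tz": 18.5, "rx": 0, "ry": 0, "rz": 0.147, "claw": 1},
    {"tx": 0, "ty": 0, "tz": 19, "rx": 0, "ry": 0, "rz": 0.147, "claw": 1},
  ],
)

```text
time_s: 17.0
eef_pos: [0.4657, 0.2708, 0.1989]
tool_rot: [-0.041, 0.999, 0.001, 0.002]
wrist_force: [0.8, 0.5, -0.3]
width: 0.0164
gripper_force: 49.7
```

>>> carry_out(
  plan=[
    {"tx": 0.1, "ty": -0.8, "tz": 0, "rx": 0, "ry": 0, "rz": 0, "claw": 1},
    {"tx": 0.3, "ty": -2.5, "tz": 0, "rx": 0, "ry": 0, "rz": 0, "claw": 1},
    {"tx": 0.7, "ty": -5, "tz": 0, "rx": 0, "ry": 0, "rz": 0, "claw": 1},
    {"tx": 1.1, "ty": -8, "tz": 0, "rx": 0, "ry": 0, "rz": 0, "claw": 1},
    {"tx": 1.6, "ty": -11.5, "tz": 0, "rx": 0, "ry": 0, "rz": 0, "claw": 1},
    {"tx": 2, "ty": -15, "tz": 0, "rx": 0, "ry": 0, "rz": 0, "claw": 1},
    {"tx": 2.5, "ty": -18.5, "tz": 0, "rx": 0, "ry": 0, "rz": 0, "claw": 1},
    {"tx": 3, "ty": -22, "tz": 0, "rx": 0, "ry": 0, "rz": 0, "claw": 1},
    {"tx": 3.4, "ty": -25.5, "tz": 0, "rx": 0, "ry": 0, "rz": 0, "claw": 1},
    {"tx": 3.8, "ty": -28.5, "tz": 0, "rx": 0, "ry": 0, "rz": 0, "claw": 1},
    {"tx": 4.1, "ty": -31, "tz": 0, "rx": 0, "ry": 0, "rz": 0, "claw": 1},
    {"tx": 4.2, "ty": -31.8, "tz": 0, "rx": 0, "ry": 0, "rz": 0, "claw": 1},
  ],
)

```text
time_s: 18.0
eef_pos: [0.5052, -0.0539, 0.1943]
tool_rot: [-0.038, 0.999, -0.001, -0.001]
wrist_force: [0.4, -1.2, -0.7]
width: 0.0169
gripper_force: 49.7
```

>>> carry_out(
  plan=[
    {"tx": 0, "ty": 0, "tz": 0, "rx": 0, "ry": 0, "rz": 0, "claw": 1},
    {"tx": 0, "ty": 0, "tz": 0, "rx": 0, "ry": 0, "rz": 0, "claw": 1},
    {"tx": 0, "ty": 0, "tz": 0, "rx": 0, "ry": 0, "rz": 0, "claw": 1},
    {"tx": 0, "ty": 0, "tz": 0, "rx": 0, "ry": 0, "rz": 0, "claw": 1},
  ],
)

```text
time_s: 18.33
eef_pos: [0.5062, -0.0459, 0.1953]
tool_rot: [-0.043, 0.999, 0.0, -0.0]
wrist_force: [-0.2, -0.7, -0.8]
width: 0.0165
gripper_force: 49.7
```

Run:
```python
from h import *
from m import box,rect
s=manip.sense();print(s["time_s"],s["eef_pos"],s["tool_rot"],s["wrist_force"],s["width"],s["gripper_force"])
for n in("scene","top"):
    p,d=manip.capture(n); P=pts(n,d)
    if n=="scene": cv2.imwrite("pics/g.png",cv2.resize(p[120:300,220:400],(600,600))[:,:,::-1])
    for r in manip.masks_of(n,"bar")[:1]:
        q=pts(n,d,r["region"]); q=q[(q[:,2]>.17)&(q[:,2]<.24)]; print(n,r["confidence"],r["box"]); rect(q,"bar")
        t=q[:,2]>np.median(q[:,2])-.004; c=np.array([.5077,-.0473]); ax=np.array([np.cos(.082),np.sin(.082)])
        u=(q[t,:2]-c)@ax; w=(q[t,:2]-c)@[-ax[1],ax[0]]
        print("z vs u",np.polyfit(u,q[t,2],1),"w vs u",np.polyfit(u,w,1),np.percentile(u,[1,99]))
```

```text
18.3333 [ 0.50620471 -0.04585082  0.19525773] [-4.25899825e-02  9.99092518e-01  3.92130827e-04 -2.82708580e-04] [-0.16899446 -0.70781249 -0.82395903] 0.01653683821493294 49.71095681190491
scene 0.54 [292.7, 174.3, 304.6, 228.3]
bar rect [522.  -44.3] [228.5  17.8] 5.05 mean [542.5 -42.5 207.2] 333
z vs u [-0.00200792  0.20848504] w vs u [-0.0043642   0.00198157] [-0.09532349  0.12386216]
```

View pics/g.png

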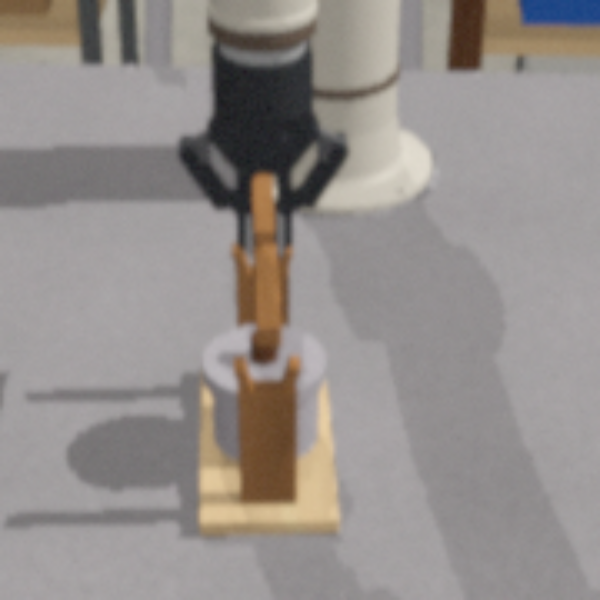

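>>> carry_out(
  plan=[
    {"tx": 0, "ty": 0, "tz": -0.7, "rx": 0, "ry": 0, "rz": 0, "claw": 1},
    {"tx": 0, "ty": 0, "tz": -1.6, "rx": 0, "ry": 0, "rz": 0, "claw": 1},
    {"tx": 0, "ty": 0, "tz": -2.5, "rx": 0, "ry": 0, "rz": 0, "claw": 1},
    {"tx": 0, "ty": 0, "tz": -3.2, "rx": 0, "ry": 0, "rz": 0, "claw": 1},
    {"tx": 0, "ty": 0, "tz": -3.6, "rx": 0, "ry": 0, "rz": 0, "claw": 1},
    {"tx": 0, "ty": 0, "tz": -3.6, "rx": 0, "ry": 0, "rz": 0, "claw": 1},
    {"tx": 0, "ty": 0, "tz": -3.6, "rx": 0, "ry": 0, "rz": 0, "claw": 1},
    {"tx": 0, "ty": 0, "tz": -3.6, "rx": 0, "ry": 0, "rz": 0, "claw": 1},
  ],
)

```text
time_s: 19.2
eef_pos: [0.5067, -0.0479, 0.1597]
tool_rot: [-0.041, 0.999, 0.0, 0.0]
wrist_force: [0.7, -0.2, 0.6]
width: 0.0166
gripper_force: 49.7
```

Run:
```python
from h import *
from m import box
s=manip.sense();print(s["time_s"],s["eef_pos"],s["tool_rot"],s["wrist_force"])
ax=np.array([np.cos(.082),np.sin(.082)]); nx=np.array([-ax[1],ax[0]]); c=np.array([.5077,-.0473])
for n in("scene","top"):
    p,d=manip.capture(n); P=pts(n,d); P=P[np.hypot(*(P[:,:2]-c).T)<.14]
    u=(P[:,:2]-c)@ax; w=(P[:,:2]-c)@nx
    for lo,hi in((-.125,-.055),(.055,.125)):
        m=(u>lo)&(u<hi)&(abs(w)<.03)
        b=m&(P[:,2]>.165)&(P[:,2]<.185); g=m&(P[:,2]>.140)&(P[:,2]<.153)
        f=lambda a:(np.percentile(a,[3,97])*1000).round(1) if len(a)>3 else None
        print(n,lo,"bar w",f(w[b]),"z",np.median(P[b,2]) if b.any() else None,"prongs w",f(w[g]),g.sum())
```

```text
19.2 [ 0.50673546 -0.04788175  0.15965563] [-4.10725581e-02  9.99156157e-01  3.05877054e-05  1.36136412e-04] [ 0.70153754 -0.16856312  0.55264643]
scene -0.125 bar w [-7.6  7.9] z 0.17276378488550043 prongs w None 3
scene 0.055 bar w [-8.4  8. ] z 0.172706965415778 prongs w [-23.5  25. ] 54
top -0.125 bar w None z None prongs w None 0
top 0.055 bar w None z None prongs w None 0
```

>>> carry_out(
  plan=[
    {"tx": 0, "ty": 0.05, "tz": -0.4, "rx": 0, "ry": 0, "rz": 0, "claw": 1},
    {"tx": 0, "ty": 0.05, "tz": -0.8, "rx": 0, "ry": 0, "rz": 0, "claw": 1},
    {"tx": 0, "ty": 0.05, "tz": -1.2, "rx": 0, "ry": 0, "rz": 0, "claw": 1},
    {"tx": 0, "ty": 0.05, "tz": -1.6, "rx": 0, "ry": 0, "rz": 0, "claw": 1},
    {"tx": 0, "ty": 0.05, "tz": -1.9, "rx": 0, "ry": 0, "rz": 0, "claw": 1},
    {"tx": 0, "ty": 0.05, "tz": -2.2, "rx": 0, "ry": 0, "rz": 0, "claw": 1},
    {"tx": 0, "ty": 0.05, "tz": -2.4, "rx": 0, "ry": 0, "rz": 0, "claw": 1},
    {"tx": 0, "ty": 0.05, "tz": -2.4, "rx": 0, "ry": 0, "rz": 0, "claw": 1},
    {"tx": 0, "ty": 0.05, "tz": -2.4, "rx": 0, "ry": 0, "rz": 0, "claw": 1},
  ],
)

```text
time_s: 20.05
eef_pos: [0.5065, -0.0474, 0.1354]
tool_rot: [-0.041, 0.999, 0.0, -0.0]
wrist_force: [-0.9, 0.3, -1.2]
width: 0.0166
gripper_force: 49.7
```

>>> carry_out(
  plan=[
    {"tx": 0, "ty": 0, "tz": -0.1, "rx": 0, "ry": 0, "rz": 0, "claw": 1},
    {"tx": 0, "ty": 0, "tz": -0.2, "rx": 0, "ry": 0, "rz": 0, "claw": 1},
    {"tx": 0, "ty": 0, "tz": -0.25, "rx": 0, "ry": 0, "rz": 0, "claw": 1},
    {"tx": 0, "ty": 0, "tz": -0.25, "rx": 0, "ry": 0, "rz": 0, "claw": 1},
  ],
)

```text
time_s: 20.38
eef_pos: [0.5065, -0.0474, 0.133]
tool_rot: [-0.041, 0.999, -0.0, -0.0]
wrist_force: [-0.0, -0.7, -0.9]
width: 0.0168
gripper_force: 49.7
```

>>> carry_out(
  plan=[
    {"tx": 0, "ty": 0, "tz": -0.08, "rx": 0, "ry": 0, "rz": 0, "claw": 1},
    {"tx": 0, "ty": 0, "tz": -0.15, "rx": 0, "ry": 0, "rz": 0, "claw": 1},
    {"tx": 0, "ty": 0, "tz": -0.15, "rx": 0, "ry": 0, "rz": 0, "claw": 1},
    {"tx": 0, "ty": 0, "tz": -0.15, "rx": 0, "ry": 0, "rz": 0, "claw": 1},
  ],
)

```text
time_s: 20.72
eef_pos: [0.5066, -0.0474, 0.1327]
tool_rot: [-0.041, 0.999, -0.0, 0.0]
wrist_force: [-4.3, 0.4, 10.4]
width: 0.0164
gripper_force: 51.1
```

>>> carry_out(
  plan=[
    {"tx": 0, "ty": 0, "tz": 0.1, "rx": 0, "ry": 0, "rz": 0, "claw": 1.7},
    {"tx": 0, "ty": 0, "tz": 0.1, "rx": 0, "ry": 0, "rz": 0, "claw": 2.4},
    {"tx": 0, "ty": 0, "tz": 0.1, "rx": 0, "ry": 0, "rz": 0, "claw": 3.5},
    {"tx": 0, "ty": 0, "tz": 0.1, "rx": 0, "ry": 0, "rz": 0, "claw": 5},
    {"tx": 0, "ty": 0, "tz": 0.1, "rx": 0, "ry": 0, "rz": 0, "claw": 5},
    {"tx": 0, "ty": 0, "tz": 0.1, "rx": 0, "ry": 0, "rz": 0, "claw": 5},
    {"tx": 0, "ty": 0, "tz": 1, "rx": 0, "ry": 0, "rz": 0, "claw": 5},
    {"tx": 0, "ty": 0, "tz": 3, "rx": 0, "ry": 0, "rz": 0, "claw": 5},
    {"tx": 0, "ty": 0, "tz": 5, "rx": 0, "ry": 0, "rz": 0, "claw": 5},
    {"tx": 0, "ty": 0, "tz": 8, "rx": 0, "ry": 0, "rz": 0, "claw": 5},
    {"tx": 0, "ty": 0, "tz": 11, "rx": 0, "ry": 0, "rz": 0, "claw": 5},
    {"tx": 0, "ty": 0, "tz": 12, "rx": 0, "ry": 0, "rz": 0, "claw": 5},
  ],
)

```text
time_s: 21.72
eef_pos: [0.5089, -0.0474, 0.2566]
tool_rot: [-0.041, 0.999, -0.0, 0.003]
wrist_force: [0.7, 0.6, 1.0]
width: 0.0501
gripper_force: 0.0
```

>>> carry_out(
  plan=[
    {"tx": 0, "ty": 2, "tz": 0, "rx": 0, "ry": 0, "rz": 0, "claw": 5},
    {"tx": 0, "ty": 5, "tz": 0, "rx": 0, "ry": 0, "rz": 0, "claw": 5},
    {"tx": 0, "ty": 8, "tz": 0, "rx": 0, "ry": 0, "rz": 0, "claw": 5},
    {"tx": 0, "ty": 11, "tz": 0, "rx": 0, "ry": 0, "rz": 0, "claw": 5},
    {"tx": 0, "ty": 14, "tz": 0, "rx": 0, "ry": 0, "rz": 0, "claw": 5},
    {"tx": 0, "ty": 17, "tz": 0, "rx": 0, "ry": 0, "rz": 0, "claw": 5},
    {"tx": 0, "ty": 20, "tz": 0, "rx": 0, "ry": 0, "rz": 0, "claw": 5},
    {"tx": 0, "ty": 23, "tz": 0, "rx": 0, "ry": 0, "rz": 0, "claw": 5},
    {"tx": 0, "ty": 25, "tz": 0, "rx": 0, "ry": 0, "rz": 0, "claw": 5},
    {"tx": 0, "ty": 25, "tz": 0, "rx": 0, "ry": 0, "rz": 0, "claw": 5},
    {"tx": 0, "ty": 25, "tz": 0, "rx": 0, "ry": 0, "rz": 0, "claw": 5},
  ],
)

```text
time_s: 22.63
eef_pos: [0.506, 0.204, 0.2515]
tool_rot: [-0.043, 0.999, 0.0, -0.0]
wrist_force: [-0.1, 0.1, 0.1]
width: 0.0497
gripper_force: 0.0
```

Run:
```python
from h import *
ax=np.array([np.cos(.082),np.sin(.082)]); nx=np.array([-ax[1],ax[0]]); c=np.array([.5077,-.0473])
for n in("scene","top"):
    p,d=manip.capture(n); P=pts(n,d); P=P[np.hypot(*(P[:,:2]-c).T)<.15]
    if n=="top": cv2.imwrite("pics/i.png",cv2.resize(p[200:340,260:420],(640,560))[:,:,::-1])
    u=(P[:,:2]-c)@ax; w=(P[:,:2]-c)@nx
    b=(abs(w)<.0095)&(P[:,2]>.138)&(P[:,2]<.16)
    print(n,"u",np.percentile(u[b],[1,99]),"z(u)",np.polyfit(u[b],P[b,2],1),"w(u)",np.polyfit(u[b],w[b],1),b.sum())
    l=(np.hypot(u,w)<.05)&(abs(w)>.018)&(P[:,2]>.085)&(P[:,2]<.105); print("lid z",np.median(P[l,2]),np.linalg.lstsq(np.c_[u[l],w[l],np.ones(l.sum())],P[l,2],rcond=None)[0])
```

```text
scene u [-0.12170885  0.12457769] z(u) [-0.00260976  0.14580608] w(u) [0.0012611  0.00029392] 360
lid z 0.0944604069653785 [-0.00999089 -0.00229003  0.09419877]
top u [-0.12354088  0.12105496] z(u) [0.00022489 0.14376245] w(u) [-0.00035874 -0.00074887] 950
lid z 0.09229703439991876 [-0.00180271 -0.00385829  0.0923166 ]
```

View pics/i.png

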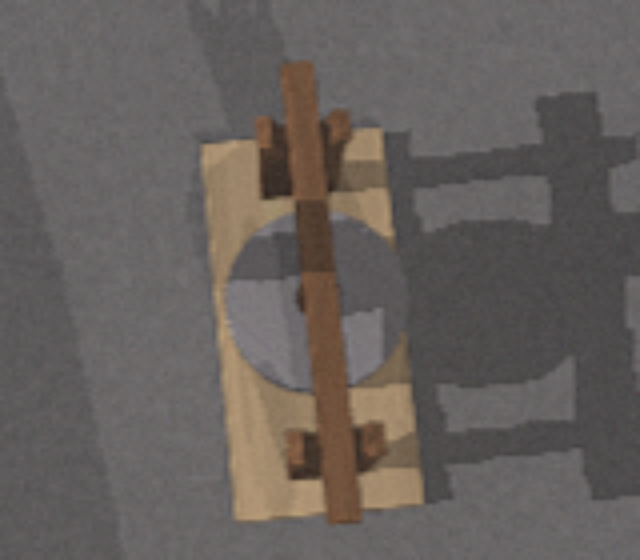

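The picture shows the bar running from (298,65) to (345,520), through both notches and over the seated lid at (315,300). It measures level and centred within about 1 mm, with its top at about 145 mm.

```bash
python3 -c "
from bench import manip
print(manip.sign_off())"
```

```text
the job is handed in; nothing more can be done
None
```

The job is handed in: the lid is seated level on the tin and the bar rests level in both notches (both within about 1 mm by camera); nothing was dropped, no other object was moved deliberately (not re-measured), and the verdict wasn't returned.

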